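# Roll the glass tube under the cushioned block and stop it on the line

## Robot

A 7-joint arm with a two-finger parallel gripper is mounted at the origin on the work surface. World frame = base frame: x ahead of the robot, y to its left, z up, the work surface at z = 0. Lengths are in m, angles in rad, forces in N, time in s.
With the tool pointing down it reaches from about 0.35 to 0.9 m from the base axis. Payload 8.1 kg.
Tool frame: the origin (TCP) lies between the finger pads; the fingertips stand 19 mm ahead of it and the grasp point (between the pads) is the TCP; z points along the fingers, y is the line along which they close (so a half turn about z gives the same grasp; the last joint's range is limited). The gripper opens to 92 mm and grips with 3 to 60 N. Pads are 19 mm wide; open, the fingers measure 130 mm over their backs; the gripper's body (75 mm by 190 mm) begins 47 mm behind the grasp point.
Start: joints at [-0.103, 0.434, 0.025, 1.573, -0.012, 1.134, -0.075], TCP at [0.625, -0, 0.246] pointing down, gripper open.
Joint ranges: [-2.62, 2.62], [-0.44, 2.09], [-1.27, 1.32], [0.08, 2.57], [-1.32, 4.46], [0.12, 2], [-2.74, 2.74]. Speed limits (rad/s): [2.22, 2.22, 3.01, 3.01, 3.14, 3.14, 3.14].

## Interface

Orientations are given as a unit quaternion [w, x, y, z].
In Python, from cell import ctrl gives the robot as it stands.
- The arm moves only by the tool move_arm, never from a script. Its argument "moves" is a list of rows, each a list of 6 numbers: the shift along the world's x, y, z in m, then the turn, a rotation vector about the world's x, y, z in degrees. In form: [[dx, dy, dz, ax, ay, az], ...]. A call has 1 to 5 rows; each row shifts and turns the commanded pose from where the row before left it; what a row does not reach is not made up. A row lasts 1/10 s, in which the tool goes at most 50 mm and 8.59 degrees, less where a joint would pass 70% of its speed; a pose out of reach is approached as far as the arm can. A call is refused whole if a number of a shift passes 0.05 or a number of a turn 8.59, either way. A call with a gripper value outside its range is refused whole. "fingers" is the closure, from -1 (fully open) to 1 (shut), set as the call begins (left out, the last holds). The fingers move at their own pace and stop on an object; "newtons" is the grip in N (left out, the last holds). Time passes only in rows, so rows that do not move let the fingers close. It gives the time, the measured TCP pose, the force, the opening and the grip force at its end, in the units of the state.
- ctrl.get_state(): the state, without advancing time (a new reading comes with each control period).
- ctrl.capture(name): name is "scene" or "side" or "wrist"; returns a dict with "frame" (480x640x3 uint8, red, green, blue), "fx", "fy", "cx", "cy" (pixels), "view" (4x4, takes a point from world to camera coordinates); the wrist camera has in their place "T_tool_cam" (4x4, takes a point from camera to tool coordinates, whose origin is the TCP and whose axes are the flange's). Camera axes: x right, y down, z forward; pixel columns grow to the right and rows downward; lengths in m; the calibration is good to about 2 mm. The wrist camera is an equidistant fisheye: a pixel r from the principal point sees the ray r / f radians off the axis. A picture is of the moment at which its call begins: read the wrist's pose just before it. There is no depth.
- ctrl.sign_off(): hands the job in; it is judged then, once.
The state is a dict: "time": time; "joints": joint angles; "joint_velocities": joint speeds; "joint_torque": joint torques, N m; "eef_pos": TCP position; "tool_rot": TCP orientation; "wrist_force": force on the tool from outside, world axes, zero at the start; "moment": the same for the moment, N m; "gripper_width": finger opening in m; "grasp_force": force on a finger pad.
Only numpy, scipy, OpenCV 4.12 (cv2) and the standard library are available. Lean on these libraries where they do the work, as an engineer would, in place of code of your own. Each camera call takes 0.05 s, during which the arm holds its last target. There are 200 camera calls.

## Task

Take the cushioned hand block off its stand and, with its sole bearing on top of the glass tube, roll the tube along the mat until it lies along the line, pressing with about 7 N all the way (half again as much is too much for the glass, half as much does not stick its label down). Lift the block straight off so the tube stays resting on the line, and set the block back flat on its stand. Do not touch the tube with the fingers or shove it with the block's edge, and leave everything else on the bench where it is.

Things in the scene. Friction and masses are not known exactly. Their poses are not given: they have to be found in the camera images.
- block_grip (a point): Centre of the hand block's grip, 42 mm above the underside of its sole. The grip is a grey upright, 24 mm long (block's x) by 56 mm wide (block's y), standing from 21 to 63 mm above the sole's underside in the middle of the block. Take it from above across its 24 mm. x along the block's length, y along its width, z up.
- block_sole (a point): Middle of the underside of the block's sole while it is not compressed; axes as the block's. The sole gives on springs, about 6 N per mm, up to 5 mm, then it is hard.
- block: The hand block (loose, 0.25 kg), origin in the middle of the underside of its sole: a cork sole 160 x 60 mm, 9 mm thick, sprung under a white back plate of the same outline whose top is 21 mm above the sole's underside, with the grip on top. x along the 160 mm, y along the 60 mm, z up.
- stand: Flat grey plastic slab, fixed, 190 x 90 mm, 10 mm high: the block's stand. Origin under its centre; x along its 190 mm length, z up. The block lies on it lengthwise, in its middle.
- tube_mid (a point): Centre of a closed glass tube lying on the mat (loose, about 0.26 kg): a plain cylinder 38 mm in diameter, 150 mm long, with a white cap at each end, flush with the glass, and a paper label. x runs along the tube; y and z turn with it as it rolls.
- tube: The glass tube itself, origin and axes as its centre point. Under a block moved along on top of it, it rolls at half the block's speed, so it falls back along the sole. Let go, it soon stops.
- mark: The line: a thin white stripe on the mat, 186 mm long, 3 mm wide, flat. Origin at its middle, on the mat's surface; x along the line, y across it. The tube starts about parallel to it, 70 to 96 mm to one side of it or the other.
- mat: Dark rubber mat, fixed, 190 x 260 mm, 4 mm thick; origin under its centre, y along its 260 mm, the rolling direction.
- dish: Bystander: clear round culture dish, 60 mm across, 14 mm high; origin under its centre.
- vial: Bystander: small amber vial, 24 mm across, 32 mm high, standing; origin under its centre.
- plate: Bystander: green well plate, 85 x 127 mm, 20 mm high; origin under its centre.
- rack: Bystander: red test-tube rack, about 85 x 210 mm, 103 mm high with its tubes; origin under its centre.
- tipbox: Bystander: black pipette-tip box, 85 x 122 mm, 68 mm high; origin under its centre.
- reagent: Bystander: amber reagent bottle, 70 mm across, 150 mm high, standing; origin under its centre.
- beaker: Bystander: glass beaker, 70 mm across, 90 mm high, standing; origin under its centre.
Mind the look-alikes: they are no part of the job. What is shaped like the block but pink or purple is not meant. There is more than one size of the tube; the job needs the larger.

How it is judged:
On the way, in this order (a step that is already met when the one before it is completed fails the run):
1. the block's sole bears on the tube with more than 3.5 N before the tube has rolled 15 mm (contact force between block and tube above 3.5 N and distance of tube_mid from where it was at the start of the episode below 0.015 m), for 0.2 s.
2. the tube is half-way, 30 to 50 mm from the line, and still pressed with more than 3.5 N (contact force between block and tube above 3.5 N and (y of tube_mid in the frame of mark between 0.03 and 0.05 m or y of tube_mid in the frame of mark between -0.05 and -0.03 m)), for 0.2 s.
3. the tube comes to within 12 mm of the line, still pressed with more than 3.5 N (contact force between block and tube above 3.5 N and y of tube_mid in the frame of mark between -0.012 and 0.012 m), for 0.2 s.
At the end, for the whole second after the job is handed in: The tube lies at rest on the mat with its axis within 6 mm of the line (sideways), within 25 mm lengthwise and 0.12 rad of parallel; the block lies flat and at rest on its stand, within 30 mm of the stand's middle and 0.25 rad of its length (y of tube_mid in the frame of mark between -0.006 and 0.006 m and x of tube_mid in the frame of mark between -0.025 and 0.025 m and angle between the x axis of tube_mid and the x axis of mark, either way round below 0.12 rad and linear speed of tube below 0.01 m/s and height (world z) of tube_mid between 0.019 and 0.027 m and horizontal distance between block_sole and stand below 0.03 m and angle between the x axis of block_grip and the x axis of stand, either way round below 0.25 rad and angle between block_grip's own z axis and vertical below 0.08 rad and height (world z) of block_sole between 0.006 and 0.016 m and linear speed of block below 0.02 m/s); the robot touches nothing.
It fails at once if the block presses the tube with more than 12 N (contact force between block and tube above 12 N).
It fails at once if the robot itself touches the tube (contact force between any of the fingers, the arm and tube above 0.3 N).
It fails at once if the block shoves the tube with an edge (the sole is well below the tube's top) (contact force between block and tube above 0.5 N and height (world z) of block_sole below 0.03 m).
It fails at once if the tube is sent rolling faster than 0.2 m/s (linear speed of tube above 0.2 m/s).
It fails at once if a bystander is moved by more than 15 mm (distance of any of dish, vial, plate, rack, tipbox, reagent, beaker from where it was at the start of the episode above 0.015 m).
It also fails if it takes over 72 s, if anything falls off the work surface, if the arm or the gripper's body presses on something with over 40 N, if the wrist force passes 120 N, or if a joint passes its speed limit or range.

## Working session

There is one attempt and no reset: what is moved stays moved. The work goes in short steps, Python scripts to look and compute and a tool call to move; the robot and the scene stay as the last step left them, time stands still between calls to the robot, and variables do not carry over. Pictures are saved under pics/ and viewed, at most 10 in all, crops included, and the job is handed in when it is done.

Besides the shell and the picture viewer there is one more tool, called after "Emit:" by a JSON object that holds its "op" and its "data". move_arm: Moves the arm, as the interface text tells. Its arguments: {"type":"object","properties":{"moves":{"type":"array","items":{"type":"array","items":{"type":"number"}}},"fingers":{"type":"number"},"newtons":{"type":"number"}},"required":["moves"]}

```bash
mkdir -p pics
cat > h.py <<'E'
import numpy as np, cv2
from cell import ctrl
def ray(c,u,v):
    V=np.array(c["view"]);R=V[:3,:3];t=V[:3,3]
    d=R.T@np.array([(u-c["cx"])/c["fx"],(v-c["cy"])/c["fy"],1]);return -R.T@t,d
def onz(c,u,v,z):
    o,d=ray(c,u,v);return o+d*(z-o[2])/d[2]
def save(c,n): cv2.imwrite(f"pics/{n}.png",cv2.cvtColor(np.asarray(c["frame"]),cv2.COLOR_RGB2BGR))
E
python3 - <<'E'
from h import *
import pickle
for n in("scene","side","wrist"):
    s=ctrl.get_state();c=ctrl.capture(n);save(c,n);pickle.dump((s,c),open(n+".pkl","wb"))
    print({k:v for k,v in c.items() if k!="frame"})
print(s)
E
```

```text
{'fx': 573.0921696725636, 'fy': 573.0921696725636, 'cx': 324.2735336258801, 'cy': 237.07685011234278, 'view': array([[ 0.77802415,  0.62817027,  0.00897375, -0.43555776],
       [ 0.54490904, -0.66765396, -0.50725963, -0.30103525],
       [-0.31265406,  0.39955012, -0.86174656,  1.55727448],
       [ 0.        ,  0.        ,  0.        ,  1.        ]])}
{'fx': 438.10753334035326, 'fy': 438.10753334035326, 'cx': 323.0856479568677, 'cy': 247.2692733531083, 'view': array([[ 0.94215472, -0.33453226,  0.02080038, -0.55748484],
       [-0.21117013, -0.64062783, -0.7382433 ,  0.18401437],
       [ 0.2602915 ,  0.69114699, -0.67421375,  1.15492721],
       [ 0.        ,  0.        ,  0.        ,  1.        ]])}
{'fx': 371.64829954431775, 'fy': 371.64829954431775, 'cx': 319.2759615190366, 'cy': 239.32622301161373, 'T_tool_cam': array([[-7.26038356e-05, -9.60486772e-01, -2.78325630e-01,
         7.31895135e-02],
       [ 9.99999941e-01, -1.63195749e-04,  3.02320439e-04,
         3.16333044e-04],
       [-3.35796343e-04, -2.78325592e-01,  9.60486727e-01,
        -1.38700927e-01],
       [ 0.00000000e+00,  0.00000000e+00,  0.00000000e+00,
         1.00000000e+00]])}
{'time': 0.1, 'joints': array([-0.10260342,  0.43513871,  0.02501348,  1.57399272, -0.0115934 ,
        1.1340038 , -0.0750929 ]), 'joint_velocities': array([-0.00160013, -0.0009955 ,  0.00146681, -0.00241701,  0.00134623,
        0.00079904,  0.00037035]), 'joint_torque': array([ 2.76666542e-03, -6.69124532e+01,  9.87763703e-01, -3.15145969e+01,
       -6.05509384e-02,  3.73947364e-02,  1.19628339e-04]), 'eef_pos': array([ 6.24574232e-01, -7.30665167e-05,  2.45038146e-01]), 'tool_rot': array([-4.38362203e-04,  7.07139183e-01,  7.07074033e-01, -5.44260626e-04]), 'wrist_force': array([-0.53008189, -0.25120408,  0.12913331]), 'moment': array([0.01807082, 0.01066945, 0.04592966]), 'grasp_force': 0.0, 'gripper_width': 0.0920414206265269}
```

View pics/scene.png

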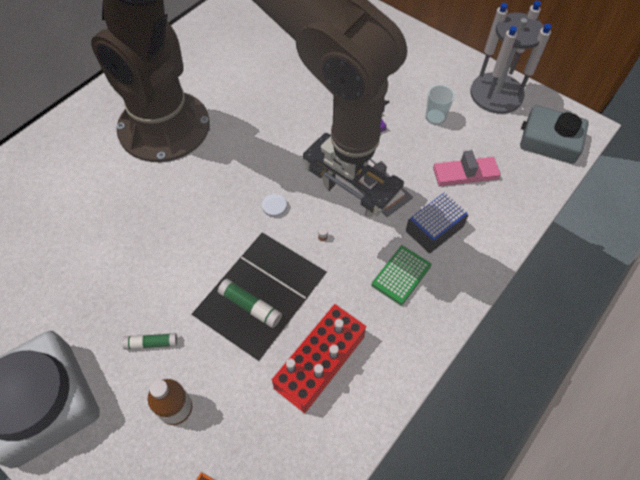

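View pics/side.png

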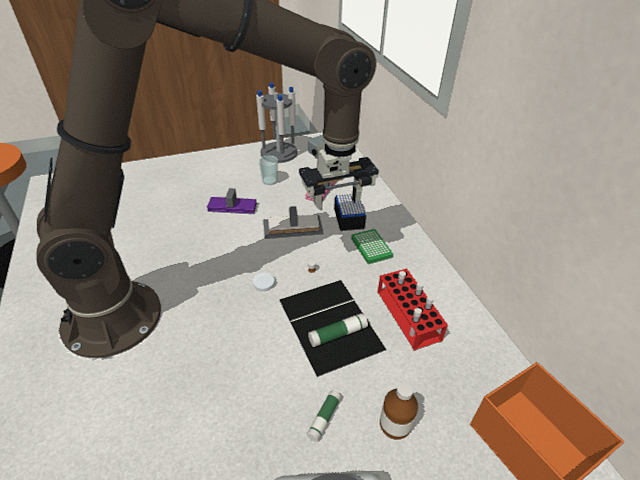

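View pics/wrist.png

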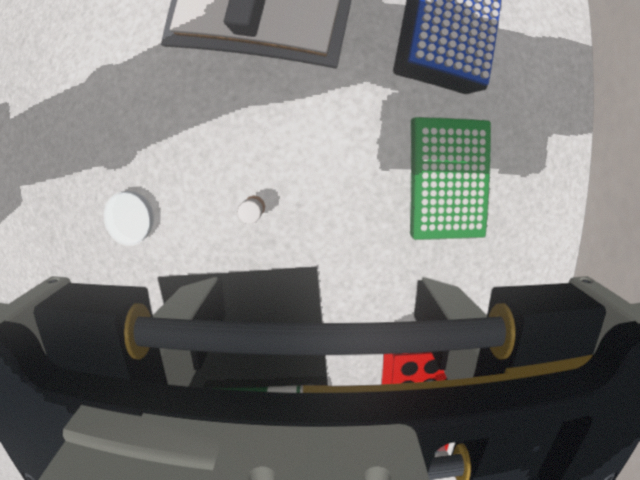

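The scene view shows the mat at about (260,295), the line from (241,258) to (305,297), and the large tube from (222,288) to (277,318). The small tube is at (150,341). In the side view the real block on its grey stand is at (293,225), with a purple decoy at (232,205). The wrist view shows its grip partly, at (245,10).

```bash
cat > m.py <<'E'
from h import *
def matstuff(c,roi):
    x0,y0,x1,y1=roi
    g=cv2.cvtColor(c["frame"],cv2.COLOR_RGB2GRAY); f=c["frame"].astype(int)
    dark=((g<60)&(np.ptp(f,axis=2)<25)).astype(np.uint8); m=np.zeros_like(dark); m[y0:y1,x0:x1]=dark[y0:y1,x0:x1]
    cs,_=cv2.findContours(m,cv2.RETR_EXTERNAL,cv2.CHAIN_APPROX_NONE)
    cs=[k for k in cs if cv2.contourArea(k)>150]
    hull=cv2.convexHull(np.vstack(cs)); q=cv2.approxPolyDP(hull,8,True)[:,0]
    print("mat",[np.round(onz(c,*p,.004)[:2],3).tolist() for p in q.astype(float)])
    h=np.zeros_like(m);cv2.fillConvexPoly(h,hull,1)
    obj=((h==1)&(dark==0)).astype(np.uint8)
    core=cv2.erode(h,np.ones((5,5),np.uint8))
    n,l,st,ce=cv2.connectedComponentsWithStats(obj&core)
    for i in range(1,n):
        if st[i,4]<40: continue
        ys,xs=np.where(l==i); big=st[i,4]>500
        z=.023 if big else .004
        rect=cv2.minAreaRect(np.c_[xs,ys].astype(np.float32))
        P=np.array([onz(c,u,v,z)[:2] for u,v in zip(xs,ys)])
        r=cv2.minAreaRect(P.astype(np.float32)); mu=P.mean(0); w,V=np.linalg.eigh(np.cov((P-mu).T)); d=V[:,1]*np.sign(V[0,1])
        print("big" if big else "small",st[i].tolist(),"cen",mu.round(4),"rect",np.round(r[0],4),np.round(r[1],4),"axis deg",np.degrees(np.arctan2(d[1],d[0])).round(2))
E
python3 - <<'E'
from m import *
import pickle
for n,roi in(("scene",(185,225,335,365)),("side",(270,275,395,380))):
    s,c=pickle.load(open(n+".pkl","rb")); print(n); matstuff(c,roi)
s,c=pickle.load(open("side.pkl","rb"))
im=cv2.cvtColor(c["frame"],cv2.COLOR_RGB2BGR)[190:250,250:370]
cv2.imwrite("pics/crop.png",cv2.resize(im,None,fx=6,fy=6,interpolation=cv2.INTER_CUBIC))
E
```

```text
scene
mat [[0.617, -0.072], [0.637, -0.321], [0.457, -0.338], [0.444, -0.088]]
small [242, 239, 63, 60, 443] cen [ 0.511  -0.1444] rect [ 0.5303 -0.1232] [0.1726 0.0794] axis deg -10.76
small [303, 264, 14, 15, 50] cen [ 0.5871 -0.091 ] rect [ 0.5855 -0.0927] [0.0317 0.0248] axis deg -22.51
big [215, 278, 68, 51, 1254] cen [ 0.5437 -0.2434] rect [ 0.5421 -0.2423] [0.1619 0.0527] axis deg 5.12
side
mat [[0.64, -0.325], [0.456, -0.339], [0.435, -0.087], [0.62, -0.074]]
small [292, 300, 60, 22, 150] cen [ 0.5318 -0.1572] rect [ 0.5327 -0.1571] [0.173  0.0079] axis deg 4.84
big [308, 314, 60, 33, 887] cen [ 0.541 -0.244] rect [ 0.5414 -0.2435] [0.155  0.0479] axis deg 5.85
```

View pics/crop.png

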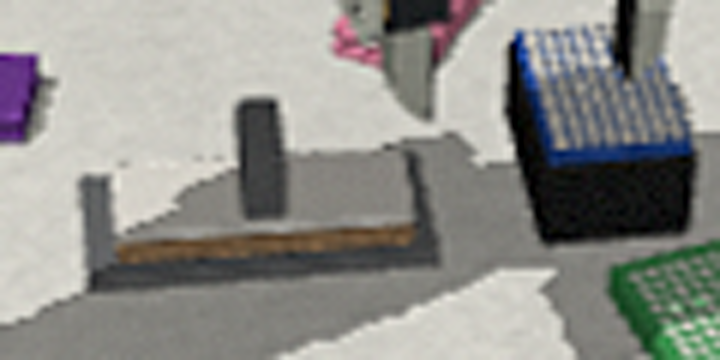

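Run:
```python
from h import *
import pickle
s,c=pickle.load(open("side.pkl","rb"))
f=lambda u,v,z: onz(c,250+u/6,190+v/6,z).round(4)
for n,a in dict(soleL=(118,262,.01),soleR=(415,242,.01),plateL=(118,240,.031),plateR=(412,222,.031),gripbL=(244,216,.031),gripbR=(285,214,.031),griptL=(238,104,.073),griptR=(278,103,.073),stL=(92,290,0),stR=(438,262,0)).items(): print(n,f(*a))
```

```text
soleL [0.4764 0.1866 0.01  ]
soleR [0.6323 0.1529 0.01  ]
plateL [0.476  0.1797 0.031 ]
plateR [0.6277 0.1456 0.031 ]
gripbL [0.5444 0.1781 0.031 ]
gripbR [0.5656 0.1729 0.031 ]
griptL [0.5546 0.2198 0.073 ]
griptR [0.5751 0.214  0.073 ]
stL [ 0.4599  0.1802 -0.    ]
stR [0.6427 0.1443 0.    ]
```

Emit:
{"op": "move_arm", "data": {"moves": [[0,0.03,0,0,0,0],[0,0.03,0,0,0,0],[0,0.03,0,0,0,0],[0,0.02,0,0,0,0],[0,0,0,0,0,0]]}}

```text
time: 0.65
eef_pos: [0.6243, 0.1144, 0.2453]
tool_rot: [-0.001, 0.705, 0.709, 0.0]
wrist_force: [-0.7, -0.3, -0.1]
gripper_width: 0.0919
grasp_force: 0.0
```

Run:
```python
from h import *
import pickle
s=ctrl.get_state();c=ctrl.capture("wrist");save(c,"w2");pickle.dump((s,c),open("w2.pkl","wb"));print(s["eef_pos"],s["tool_rot"],s["time"])
```

```text
[0.62427227 0.11440448 0.2452819 ] [-1.07592620e-03  7.05231120e-01  7.08976569e-01  3.64898590e-04] 0.65
```

View pics/w2.png

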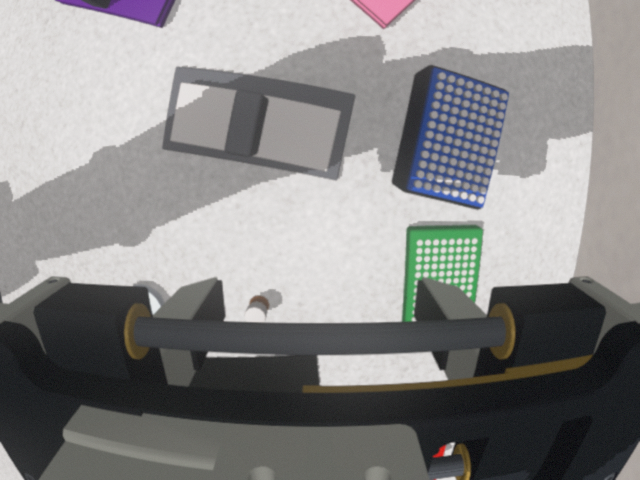

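The wrist view shows the stand's corners at (177,67), (355,94), (338,179) and (163,149). The plate sits inside it and the grip is around (246,122).

```bash
cat >> h.py <<'E'
from scipy.spatial.transform import Rotation as Ro
def wz(s,c,u,v,z):
    x,y=(u-c["cx"])/c["fx"],(v-c["cy"])/c["fy"];th=np.hypot(x,y);d=np.array([x/th*np.sin(th),y/th*np.sin(th),np.cos(th)])
    w,a,b,e=s["tool_rot"];R=Ro.from_quat([a,b,e,w]).as_matrix();T=np.array(c["T_tool_cam"])
    o=R@T[:3,3]+s["eef_pos"];d=R@T[:3,:3]@d;return o+d*(z-o[2])/d[2]
E
python3 - <<'E'
from h import *
import pickle
s,c=pickle.load(open("w2.pkl","rb"))
g=cv2.cvtColor(c["frame"],cv2.COLOR_RGB2GRAY)
def quad(P): 
    r=cv2.minAreaRect(np.array([p[:2] for p in P],np.float32)*1000); return np.round(r,1) if 0 else (np.round(r[0],1),np.round(r[1],1),round(r[2],2))
print("stand",quad([wz(s,c,u,v,.008) for u,v in((177,67),(355,94),(338,179),(163,149))]))
print("griptop",[wz(s,c,u,v,.073)[:2].round(4).tolist() for u,v in((237,89),(254,93),(246,156),(227,152))])
cv2.imwrite("pics/c2.png",cv2.resize(cv2.cvtColor(c["frame"],cv2.COLOR_RGB2BGR)[60:185,155:365],None,fx=3.8,fy=3.8,interpolation=cv2.INTER_CUBIC))
E
```

```text
stand (array([558.9, 204.3]), array([ 88.9, 188.8]), 79.24)
griptop [[0.5553, 0.2279], [0.5698, 0.2238], [0.5625, 0.1705], [0.546, 0.1744]]
```

View pics/c2.png

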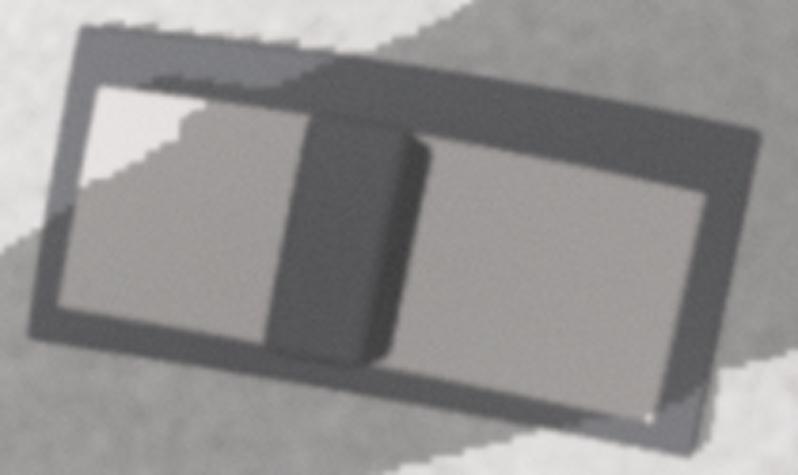

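The crop shows the plate's corners at (97,87), (707,192), (652,420) and (57,305), and the grip top at (308,115), (408,130), (365,362) and (265,345).

Run:
```python
from h import *
import pickle
s,c=pickle.load(open("w2.pkl","rb"))
for n,z,L in(("plate",.031,[(97,87),(707,192),(652,420),(57,305)]),("grip",.073,[(308,115),(408,130),(365,362),(265,345)])):
    P=np.array([wz(s,c,155+u/3.8,60+v/3.8,z)[:2] for u,v in L],np.float32)*1000
    print(n,cv2.minAreaRect(P),P.mean(0))
R=Ro.from_quat(np.roll(s["tool_rot"],-1)).as_matrix();print(R.round(3))
```

```text
plate ((560.23876953125, 199.08303833007812), (58.81972885131836, 159.35679626464844), 77.86611938476562) [560.0151  198.95786]
grip ((560.4833984375, 199.00465393066406), (52.43937683105469, 23.265766143798828), 78.93882751464844) [560.5564  198.98857]
[[-0.005  1.    -0.001]
 [ 1.     0.005  0.002]
 [ 0.002 -0.001 -1.   ]]
```

Emit:
{"op": "move_arm", "data": {"moves": [[-0.02,0.03,-0.01,0,0,-4],[-0.02,0.03,-0.02,0,0,-4],[-0.02,0.025,-0.03,0,0,-3.8],[-0.004,0,-0.03,0,0,0],[0,0,-0.02,0,0,0]], "fingers": -1}}

```text
time: 1.2
eef_pos: [0.5594, 0.1942, 0.1339]
tool_rot: [-0.0, 0.776, 0.631, -0.001]
wrist_force: [-0.3, -0.6, 0.4]
gripper_width: 0.0915
grasp_force: 0.0
```

Emit:
{"op": "move_arm", "data": {"moves": [[0,0,0,0,0,0],[0,0,0,0,0,0],[0,0,0,0,0,0]]}}

```text
time: 1.5
eef_pos: [0.5623, 0.1944, 0.1371]
tool_rot: [0.0, 0.776, 0.63, 0.001]
wrist_force: [0.2, 0.3, -0.1]
gripper_width: 0.0912
grasp_force: 0.0
```

Emit:
{"op": "move_arm", "data": {"moves": [[-0.002,0.0045,-0.03,0,0,0],[0,0,-0.03,0,0,0],[0,0,-0.015,0,0,0],[0,0,-0.007,0,0,0],[0,0,0,0,0,0]]}}

```text
time: 2.0
eef_pos: [0.5594, 0.1993, 0.0539]
tool_rot: [0.0, 0.776, 0.63, 0.0]
wrist_force: [-1.5, -0.2, -0.1]
gripper_width: 0.0919
grasp_force: 0.0
```

Emit:
{"op": "move_arm", "data": {"moves": [[0,0,0,0,0,0],[0,0,0,0,0,0]]}}

```text
time: 2.2
eef_pos: [0.56, 0.1998, 0.0551]
tool_rot: [0.0, 0.776, 0.631, 0.001]
wrist_force: [0.0, -0.0, -0.1]
gripper_width: 0.0916
grasp_force: 0.0
```

Emit:
{"op": "move_arm", "data": {"moves": [[0,0,0,0,0,0],[0,0,0,0,0,0],[0,0,0,0,0,0],[0,0,0,0,0,0],[0,0,0,0,0,0]], "fingers": 1, "newtons": 50}}

```text
time: 2.7
eef_pos: [0.559, 0.1995, 0.0537]
tool_rot: [0.0, 0.776, 0.631, -0.0]
wrist_force: [0.0, -0.5, 1.3]
gripper_width: 0.0567
grasp_force: 0.0
```

Emit:
{"op": "move_arm", "data": {"moves": [[0,0,0,0,0,0],[0,0,0,0,0,0],[0,0,0,0,0,0],[0,0,0,0,0,0],[0,0,0,0,0,0]]}}

```text
time: 3.2
eef_pos: [0.559, 0.1995, 0.0537]
tool_rot: [0.0, 0.776, 0.631, -0.0]
wrist_force: [0.1, -0.2, 0.4]
gripper_width: 0.0236
grasp_force: 50.0
```

Emit:
{"op": "move_arm", "data": {"moves": [[0,0,0.02,0,0,0],[0,0,0.03,0,0,0],[0,0,0.03,0,0,0],[0,0,0.03,0,0,0],[0,0,0.03,0,0,0]]}}

```text
time: 3.7
eef_pos: [0.5585, 0.1992, 0.1946]
tool_rot: [-0.0, 0.776, 0.631, -0.0]
wrist_force: [0.2, 0.8, -2.1]
gripper_width: 0.0235
grasp_force: 50.0
```

Emit:
{"op": "move_arm", "data": {"moves": [[0,-0.02,0,0,0,-8.2],[0,-0.04,0,0,0,-8.2],[0,-0.04,0,0,0,-8.2],[0,-0.04,0,0,0,-8.2],[0,-0.04,0,0,0,-8.2]]}}

```text
time: 4.2
eef_pos: [0.5584, 0.018, 0.1936]
tool_rot: [-0.0, 0.949, 0.316, -0.0]
wrist_force: [0.6, -0.3, -2.5]
gripper_width: 0.0239
grasp_force: 50.0
```

Emit:
{"op": "move_arm", "data": {"moves": [[-0.003,-0.04,0,0,0,-8.2],[-0.003,-0.04,0,0,0,-8.2],[-0.003,-0.04,0,0,0,-8.2],[-0.003,-0.04,0,0,0,-8.2],[0,-0.04,0,0,0,0]]}}

```text
time: 4.7
eef_pos: [0.5462, -0.1818, 0.1935]
tool_rot: [-0.0, 0.999, 0.036, -0.0]
wrist_force: [1.2, 0.5, -2.3]
gripper_width: 0.0236
grasp_force: 50.0
```

Emit:
{"op": "move_arm", "data": {"moves": [[0,-0.04,0,0,0,0],[0,-0.04,0,0,0,0],[0,-0.02,0,0,0,0],[0,0,0,0,0,0],[0,0,0,0,0,0]]}}

```text
time: 5.2
eef_pos: [0.5466, -0.2804, 0.1932]
tool_rot: [-0.0, 0.999, 0.038, -0.0]
wrist_force: [-0.3, 1.5, -2.6]
gripper_width: 0.0233
grasp_force: 50.0
```

Emit:
{"op": "move_arm", "data": {"moves": [[0,0,0,0,0,0],[0,0,0,0,0,0],[0,0,0,0,0,0]]}}

```text
time: 5.5
eef_pos: [0.5473, -0.2794, 0.1937]
tool_rot: [-0.0, 0.999, 0.039, -0.0]
wrist_force: [0.4, 0.9, -2.7]
gripper_width: 0.0236
grasp_force: 50.0
```

Emit:
{"op": "move_arm", "data": {"moves": [[-0.0015,-0.004,-0.03,0,0,0],[0,-0.003,-0.03,0,0,0],[0,0,-0.02,0,0,0],[0,0,-0.015,0,0,0],[0,0,0,0,0,0]]}}

```text
time: 6.0
eef_pos: [0.5446, -0.2864, 0.0969]
tool_rot: [-0.001, 0.999, 0.039, -0.001]
wrist_force: [-0.3, 0.6, -2.2]
gripper_width: 0.024
grasp_force: 50.0
```

Emit:
{"op": "move_arm", "data": {"moves": [[0,0,0,0,0,0],[0,0,0,0,0,0],[0,0,0,0,0,0]]}}

```text
time: 6.3
eef_pos: [0.5462, -0.2878, 0.1]
tool_rot: [0.0, 0.999, 0.038, 0.001]
wrist_force: [0.1, -0.3, -3.0]
gripper_width: 0.0239
grasp_force: 50.0
```

Run:
```python
from h import *
import pickle
s=ctrl.get_state();print(s["eef_pos"],s["wrist_force"])
a=ctrl.capture("side");b=ctrl.capture("scene");w=ctrl.capture("wrist");pickle.dump((s,a,b,w),open("p4.pkl","wb"))
f=lambda c,x,y:cv2.resize(cv2.cvtColor(c["frame"],cv2.COLOR_RGB2BGR)[y:y+150,x:x+200],(400,300),interpolation=cv2.INTER_CUBIC)
cv2.imwrite("pics/p4.png",np.vstack([np.hstack([f(a,230,240),f(b,160,220)]),np.hstack([cv2.resize(cv2.cvtColor(w["frame"],cv2.COLOR_RGB2BGR),(400,300)),np.zeros((300,400,3),np.uint8)])]))
```

```text
[ 0.54624383 -0.28784231  0.099957  ] [ 0.13497477 -0.30905575 -2.98976462]
```

View pics/p4.png

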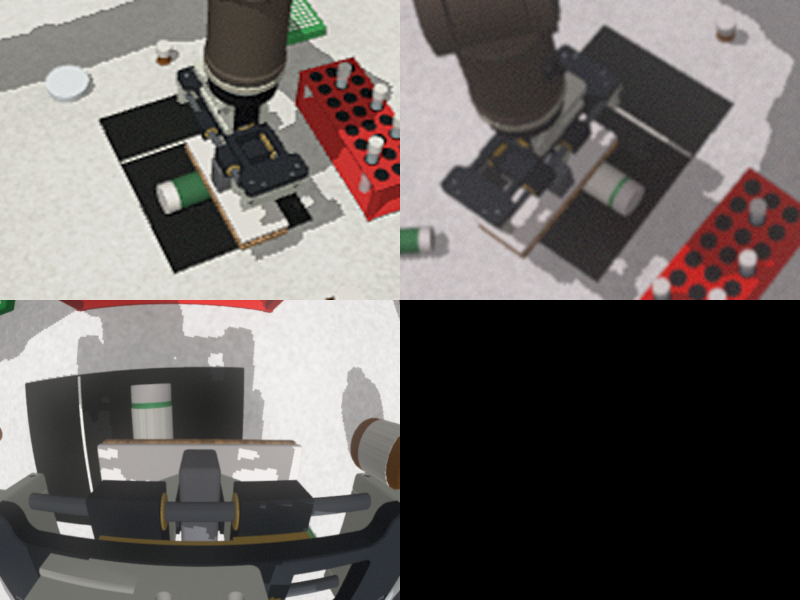

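The wrist inset shows the tube at (152,410) parallel to the block's width and ahead of the block's middle (200,490), and the line at (85,440). The alignment looks right, so I descend gently.

Emit:
{"op": "move_arm", "data": {"moves": [[0,0,-0.005,0,0,0],[0,0,-0.003,0,0,0],[0,0,0,0,0,0],[0,0,0,0,0,0],[0,0,0,0,0,0]]}}

```text
time: 6.95
eef_pos: [0.5455, -0.2876, 0.0908]
tool_rot: [0.0, 0.999, 0.038, -0.0]
wrist_force: [0.1, -0.6, -2.0]
gripper_width: 0.0237
grasp_force: 50.0
```

Emit:
{"op": "move_arm", "data": {"moves": [[0,0,0,0,0,0]]}}

```text
time: 7.05
eef_pos: [0.5456, -0.2876, 0.0908]
tool_rot: [0.0, 0.999, 0.038, 0.0]
wrist_force: [0.2, -0.8, -1.9]
gripper_width: 0.024
grasp_force: 50.0
```

Emit:
{"op": "move_arm", "data": {"moves": [[0,0,0,0,0,0]]}}

```text
time: 7.15
eef_pos: [0.5456, -0.2876, 0.0908]
tool_rot: [0.0, 0.999, 0.038, 0.0]
wrist_force: [-0.2, -0.2, -2.8]
gripper_width: 0.0236
grasp_force: 50.0
```

Emit:
{"op": "move_arm", "data": {"moves": [[0,0,-0.002,0,0,0],[0,0,-0.001,0,0,0],[0,0,0,0,0,0],[0,0,0,0,0,0]]}}

```text
time: 7.55
eef_pos: [0.5454, -0.2875, 0.0877]
tool_rot: [-0.0, 0.999, 0.038, -0.0]
wrist_force: [0.0, -0.6, -1.5]
gripper_width: 0.0235
grasp_force: 50.0
```

Emit:
{"op": "move_arm", "data": {"moves": [[0,0,-0.0007,0,0,0],[0,0,-0.0003,0,0,0],[0,0,0,0,0,0],[0,0,0,0,0,0]]}}

```text
time: 7.95
eef_pos: [0.5455, -0.2875, 0.0868]
tool_rot: [0.0, 0.999, 0.038, 0.0]
wrist_force: [-0.4, 0.1, -3.0]
gripper_width: 0.0235
grasp_force: 50.0
```

Emit:
{"op": "move_arm", "data": {"moves": [[0,0,-0.0005,0,0,0],[0,0,0,0,0,0],[0,0,0,0,0,0]]}}

```text
time: 8.25
eef_pos: [0.5455, -0.2875, 0.0862]
tool_rot: [0.0, 0.999, 0.038, -0.0]
wrist_force: [-0.2, -0.1, -2.1]
gripper_width: 0.0236
grasp_force: 50.0
```

Emit:
{"op": "move_arm", "data": {"moves": [[0,0,-0.0005,0,0,0],[0,0,0,0,0,0],[0,0,0,0,0,0]]}}

```text
time: 8.55
eef_pos: [0.5455, -0.2876, 0.0858]
tool_rot: [0.0, 0.999, 0.038, 0.0]
wrist_force: [-0.8, -0.3, -1.1]
gripper_width: 0.0238
grasp_force: 50.0
```

Emit:
{"op": "move_arm", "data": {"moves": [[0,0,-0.0005,0,0,0],[0,0,0,0,0,0],[0,0,0,0,0,0]]}}

```text
time: 8.85
eef_pos: [0.5456, -0.2876, 0.0854]
tool_rot: [0.0, 0.999, 0.038, 0.0]
wrist_force: [0.0, -0.0, 1.0]
gripper_width: 0.0237
grasp_force: 50.0
```

Emit:
{"op": "move_arm", "data": {"moves": [[0,0,-0.0005,0,0,0],[0,0,0,0,0,0],[0,0,0,0,0,0]]}}

```text
time: 9.15
eef_pos: [0.5456, -0.2876, 0.085]
tool_rot: [0.0, 0.999, 0.038, 0.0]
wrist_force: [-1.5, -0.3, 4.0]
gripper_width: 0.0236
grasp_force: 50.0
```

Emit:
{"op": "move_arm", "data": {"moves": [[0,0,-0.0002,0,0,0],[0,0,0,0,0,0],[0,0,0,0,0,0]]}}

```text
time: 9.45
eef_pos: [0.5456, -0.2877, 0.0847]
tool_rot: [0.0, 0.999, 0.038, 0.0]
wrist_force: [-1.4, -0.8, 4.8]
gripper_width: 0.0238
grasp_force: 50.0
```

Emit:
{"op": "move_arm", "data": {"moves": [[0,0,0,0,0,0]]}}

```text
time: 9.55
eef_pos: [0.5456, -0.2876, 0.0847]
tool_rot: [0.0, 0.999, 0.038, 0.0]
wrist_force: [-0.8, -0.5, 5.8]
gripper_width: 0.0239
grasp_force: 50.0
```

Emit:
{"op": "move_arm", "data": {"moves": [[-0.0001,0.001,0,0,0,0],[-0.0002,0.002,0,0,0,0],[-0.0002,0.003,0,0,0,0],[-0.0003,0.004,0,0,0,0],[-0.0003,0.004,0,0,0,0]]}}

```text
time: 10.05
eef_pos: [0.5443, -0.2736, 0.0846]
tool_rot: [0.0, 0.999, 0.038, -0.0]
wrist_force: [-0.5, 0.9, 5.7]
gripper_width: 0.0238
grasp_force: 50.0
```

Emit:
{"op": "move_arm", "data": {"moves": [[-0.0003,0.004,0,0,0,0],[-0.0003,0.004,0,0,0,0]]}}

```text
time: 10.25
eef_pos: [0.5436, -0.2655, 0.0846]
tool_rot: [0.0, 0.999, 0.038, -0.0]
wrist_force: [-1.8, -0.7, 5.6]
gripper_width: 0.0237
grasp_force: 50.0
```

Emit:
{"op": "move_arm", "data": {"moves": [[-0.0003,0.004,0.0002,0,0,0],[-0.0003,0.004,0,0,0,0],[-0.0003,0.004,0,0,0,0]]}}

```text
time: 10.55
eef_pos: [0.5425, -0.2534, 0.0847]
tool_rot: [-0.0, 0.999, 0.038, -0.0]
wrist_force: [-2.9, -0.1, 6.0]
gripper_width: 0.0238
grasp_force: 50.0
```

Emit:
{"op": "move_arm", "data": {"moves": [[-0.0003,0.004,0,0,0,0],[-0.0003,0.004,0,0,0,0]]}}

```text
time: 10.75
eef_pos: [0.5418, -0.2454, 0.0847]
tool_rot: [-0.0, 0.999, 0.038, -0.0]
wrist_force: [-2.8, 0.1, 5.2]
gripper_width: 0.0237
grasp_force: 50.0
```

Emit:
{"op": "move_arm", "data": {"moves": [[-0.0003,0.004,0,0,0,0],[-0.0003,0.004,0,0,0,0],[-0.0003,0.004,0,0,0,0]]}}

```text
time: 11.05
eef_pos: [0.5407, -0.2335, 0.0847]
tool_rot: [-0.0, 0.999, 0.038, -0.001]
wrist_force: [-2.7, -0.9, 6.2]
gripper_width: 0.0236
grasp_force: 50.0
```

Emit:
{"op": "move_arm", "data": {"moves": [[-0.0006,0.004,0.0002,0,0,0],[-0.0006,0.004,0,0,0,0],[-0.0005,0.004,0,0,0,0]]}}

```text
time: 11.35
eef_pos: [0.5395, -0.2213, 0.0849]
tool_rot: [0.0, 0.999, 0.038, -0.0]
wrist_force: [-2.4, -0.6, 4.6]
gripper_width: 0.0235
grasp_force: 50.0
```

Emit:
{"op": "move_arm", "data": {"moves": [[-0.0005,0.004,0,0,0,0],[-0.0004,0.004,0,0,0,0]]}}

```text
time: 11.55
eef_pos: [0.5388, -0.2132, 0.0849]
tool_rot: [0.0, 0.999, 0.038, 0.0]
wrist_force: [-1.8, -0.5, 4.6]
gripper_width: 0.0237
grasp_force: 50.0
```

Emit:
{"op": "move_arm", "data": {"moves": [[-0.0004,0.004,0,0,0,0],[-0.0004,0.004,0,0,0,0],[-0.0004,0.004,0,0,0,0]]}}

```text
time: 11.85
eef_pos: [0.5376, -0.2012, 0.0849]
tool_rot: [0.0, 0.999, 0.038, 0.0]
wrist_force: [-1.9, -0.5, 4.1]
gripper_width: 0.0235
grasp_force: 50.0
```

```bash
cat > trk.py <<'E'
from h import *
import sys
s=ctrl.get_state();c=ctrl.capture("wrist");print(s["eef_pos"],s["wrist_force"])
bgr=cv2.cvtColor(c["frame"],cv2.COLOR_RGB2BGR)
cv2.imwrite("pics/"+sys.argv[1]+".png",cv2.resize(bgr[80:330,20:420],(800,500),interpolation=cv2.INTER_CUBIC))
import pickle;pickle.dump((s,c),open(sys.argv[1]+".pkl","wb"))
E
python3 trk.py mid
```

```text
[ 0.53761387 -0.20118515  0.08494705] [-1.86237389 -0.49541415  4.1180179 ]
```

View pics/mid.png

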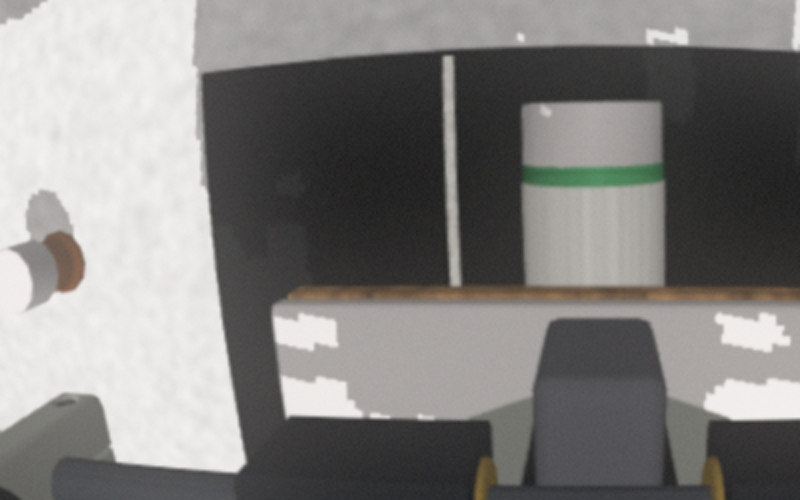

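The view shows the line at crop column 454 and the tube spanning columns 523–665, still parallel and near the middle of the sole.

```bash
cat > dist.py <<'E'
from h import *
import pickle,sys
n=sys.argv[1]; s,c=pickle.load(open(n+".pkl","rb")); a=list(map(float,sys.argv[2:]))  # row(full px), line u, tube uL,uR at two rows
P=lambda u,v,z: wz(s,c,20+u/2,80+v/2,z)
L=[];T=[]
for k in range(0,len(a),4):
    v,l,x,y=a[k:k+4]; L.append(P(l,v,.004)[:2]); T.append(P((x+y)/2,v,.023)[:2])
L,T=np.array(L),np.array(T); d=L[0]-L[1]; d/=np.hypot(*d); nrm=np.array([-d[1],d[0]])
t=T[0]-T[1]
print("line deg",np.degrees(np.arctan2(d[1],d[0])),"tube deg",np.degrees(np.arctan2(t[1],t[0])),"signed dist mm",(T-L[0])@nrm*1000,T.round(4),L.round(4))
E
python3 dist.py mid 120 449.5 522 662 270 457 526 664.5
```

```text
line deg 5.3809311206561175 tube deg 5.556379806778887 signed dist mm [-42.31818786 -42.44430742] [[ 0.6098 -0.1958]
 [ 0.5688 -0.1998]] [[ 0.607  -0.1535]
 [ 0.5616 -0.1578]]
```

Emit:
{"op": "move_arm", "data": {"moves": [[-0.0004,0.004,0,0,0,0],[-0.0004,0.004,0,0,0,0],[-0.0004,0.004,0,0,0,0]]}}

```text
time: 12.2
eef_pos: [0.5365, -0.1892, 0.085]
tool_rot: [0.0, 0.999, 0.038, 0.0]
wrist_force: [-2.6, -0.5, 3.3]
gripper_width: 0.0236
grasp_force: 50.0
```

Emit:
{"op": "move_arm", "data": {"moves": [[-0.0004,0.004,0,0,0,0],[-0.0004,0.004,0,0,0,0],[-0.0004,0.004,0,0,0,0]]}}

```text
time: 12.5
eef_pos: [0.5354, -0.1771, 0.085]
tool_rot: [0.0, 0.999, 0.038, 0.0]
wrist_force: [-0.6, -0.8, 2.8]
gripper_width: 0.024
grasp_force: 50.0
```

Emit:
{"op": "move_arm", "data": {"moves": [[-0.0004,0.004,0,0,0,0],[-0.0004,0.004,0,0,0,0],[-0.0004,0.004,0,0,0,0]]}}

```text
time: 12.8
eef_pos: [0.5342, -0.1652, 0.085]
tool_rot: [0.0, 0.999, 0.038, 0.0]
wrist_force: [0.8, 0.0, 3.6]
gripper_width: 0.0239
grasp_force: 50.0
```

Emit:
{"op": "move_arm", "data": {"moves": [[-0.0004,0.004,0,0,0,0],[-0.0004,0.004,0,0,0,0],[-0.0004,0.004,0,0,0,0]]}}

```text
time: 13.1
eef_pos: [0.5331, -0.1532, 0.085]
tool_rot: [0.0, 0.999, 0.038, 0.0]
wrist_force: [1.1, 0.6, 3.0]
gripper_width: 0.0237
grasp_force: 50.0
```

Emit:
{"op": "move_arm", "data": {"moves": [[-0.0003,0.004,-0.0003,0,0,0],[-0.0003,0.004,0,0,0,0],[-0.0003,0.004,0,0,0,0]]}}

```text
time: 13.4
eef_pos: [0.532, -0.1413, 0.0847]
tool_rot: [0.0, 0.999, 0.038, 0.0]
wrist_force: [0.7, -0.0, 5.1]
gripper_width: 0.0236
grasp_force: 50.0
```

Emit:
{"op": "move_arm", "data": {"moves": [[-0.0003,0.004,0,0,0,0],[-0.0003,0.004,0,0,0,0],[-0.0003,0.004,0,0,0,0]]}}

```text
time: 13.7
eef_pos: [0.5309, -0.1293, 0.0847]
tool_rot: [0.0, 0.999, 0.038, -0.0]
wrist_force: [0.3, 0.2, 4.2]
gripper_width: 0.024
grasp_force: 50.0
```

Emit:
{"op": "move_arm", "data": {"moves": [[-0.0003,0.004,0,0,0,0],[-0.0002,0.003,0,0,0,0],[-0.0002,0.002,0,0,0,0],[0,0,0,0,0,0],[0,0,0,0,0,0]]}}

```text
time: 14.2
eef_pos: [0.5301, -0.1202, 0.0846]
tool_rot: [-0.0, 0.999, 0.038, -0.0]
wrist_force: [0.2, 0.6, 5.5]
gripper_width: 0.0239
grasp_force: 50.0
```

```bash
python3 trk.py end
```

```text
[ 0.53014083 -0.12019493  0.08464757] [0.19631786 0.63601323 5.53641884]
```

View pics/end.png

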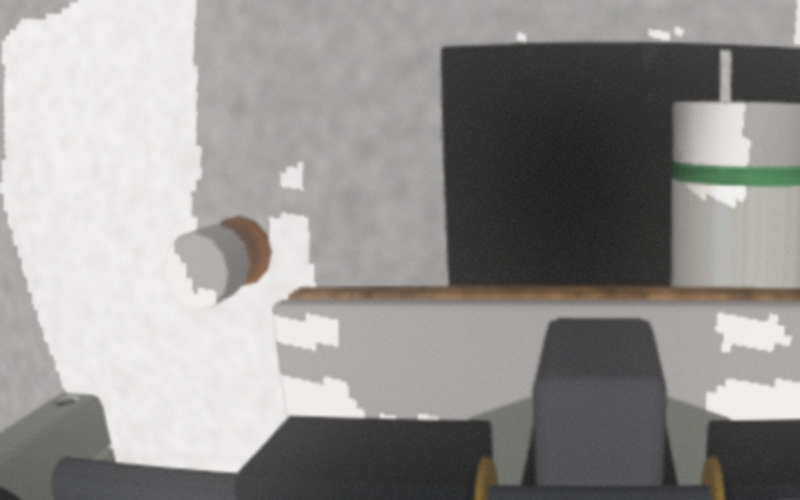

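The line shows at crop column 726 above the tube's cap, and the tube's left edge is at 672. I take the right edge from the full frame.

Run:
```python
from h import *
import pickle
s,c=pickle.load(open("end.pkl","rb")); g=cv2.cvtColor(c["frame"],cv2.COLOR_RGB2GRAY)
Lp=[]
for v in(108,112,116,120,124):
    r=g[v,365:400].astype(float); w=np.clip(r-60,0,None); u=365+(w*np.arange(35)).sum()/w.sum(); Lp.append(wz(s,c,u,v,.004)[:2])
Lp=np.array(Lp); L0=Lp.mean(0)
T=[]
for v in(140,150,160,190,210):
    u=np.where(g[v,330:470]>70)[0]+330; print(v,u.min(),u.max()); T.append(wz(s,c,(u.min()+u.max())/2,v,.023)[:2])
T=np.array(T); a=np.radians(5.3); n=np.array([-np.sin(a),np.cos(a)]); print(L0,(Lp-L0)@n*1e3,(T-L0)@n*1e3)
p=np.polyfit(T[:,0],T[:,1],1); print("tube deg",np.degrees(np.arctan(p[0])))
# tube end & line end, lengthwise
d=np.array([np.cos(a),np.sin(a)]); v0=np.where(g[95:130,363]<60)[0]; print("lend top row", np.where(g[95:140,383]>90)[0][:3]+95)
```

```text
140 356 427
150 356 426
160 356 426
190 356 426
210 355 425
[ 0.61979525 -0.15230544] [-0.18426517 -0.14418095  0.02468143  0.12710705  0.17665765] [-1.71626074 -1.47276738 -1.52479952 -1.79842811 -1.51217123]
tube deg 5.306828971271361
lend top row [95 96 97]
```

Still 1.6 mm short, so I nudge 3 mm further and then lift straight up.

Emit:
{"op": "move_arm", "data": {"moves": [[-0.0001,0.0015,0,0,0,0],[-0.0001,0.0015,0,0,0,0],[0,0,0,0,0,0],[0,0,0,0,0,0],[0,0,0,0,0,0]]}}

```text
time: 14.75
eef_pos: [0.5298, -0.1173, 0.0846]
tool_rot: [-0.0, 0.999, 0.038, -0.0]
wrist_force: [-0.2, 1.6, 5.1]
gripper_width: 0.0238
grasp_force: 50.0
```

Emit:
{"op": "move_arm", "data": {"moves": [[0,0,0.001,0,0,0],[0,0,0.001,0,0,0],[0,0,0.002,0,0,0],[0,0,0.006,0,0,0],[0,0,0.01,0,0,0]]}}

```text
time: 15.25
eef_pos: [0.5293, -0.1174, 0.1045]
tool_rot: [-0.0, 0.999, 0.038, -0.001]
wrist_force: [0.2, 1.4, -3.2]
gripper_width: 0.0235
grasp_force: 50.0
```

Emit:
{"op": "move_arm", "data": {"moves": [[0,0,0.02,0,0,0],[0,0,0.02,0,0,0],[0,0,0.02,0,0,0],[0,0,0.02,0,0,0],[0,0,0,0,0,0]]}}

```text
time: 15.75
eef_pos: [0.5316, -0.118, 0.1876]
tool_rot: [0.0, 0.999, 0.038, 0.002]
wrist_force: [-0.2, -0.1, -3.3]
gripper_width: 0.0236
grasp_force: 50.0
```

Run:
```python
from h import *
s=ctrl.get_state();c=ctrl.capture("wrist");save(c,"lift");print(s["eef_pos"])
cv2.imwrite("pics/lift.png",cv2.cvtColor(c["frame"],cv2.COLOR_RGB2BGR))
import pickle;pickle.dump((s,c),open("lift.pkl","wb"))
g=cv2.cvtColor(c["frame"],cv2.COLOR_RGB2GRAY)
for v in range(60,260,20):
    b=g[v]>70; e=np.where(np.diff(b[300:520].astype(int)))[0]+300; print(v,e.tolist()[:10])
```

```text
[ 0.53159629 -0.11801083  0.18764589]
60 []
80 []
100 []
120 [361, 367, 379, 380, 384, 386, 387, 388, 389, 398]
140 [343, 391, 510, 511, 513, 514, 515]
160 [344, 391]
180 [343, 391]
200 [343, 391]
220 [346, 389]
240 [301, 302, 304, 305, 310, 311, 484]
```

Emit:
{"op": "move_arm", "data": {"moves": [[0.003,0.03,0,0,0,8.2],[0.003,0.04,0,0,0,8.2],[0.003,0.04,0,0,0,8.2],[0.003,0.04,0,0,0,8.2],[0.003,0.04,0,0,0,8.2]]}}

```text
time: 16.3
eef_pos: [0.5443, 0.074, 0.1836]
tool_rot: [-0.0, 0.921, 0.389, -0.001]
wrist_force: [1.7, -0.4, -2.2]
gripper_width: 0.0234
grasp_force: 50.0
```

Emit:
{"op": "move_arm", "data": {"moves": [[0.003,0.04,0,0,0,8.2],[0.003,0.04,0,0,0,8.2],[0.003,0.03,0,0,0,8.2],[0.003,0.02,0,0,0,8.2],[0,0,0,0,0,0]]}}

```text
time: 16.8
eef_pos: [0.556, 0.2064, 0.1832]
tool_rot: [-0.001, 0.773, 0.634, -0.0]
wrist_force: [-1.0, 0.5, -2.8]
gripper_width: 0.0238
grasp_force: 50.0
```

Emit:
{"op": "move_arm", "data": {"moves": [[0,0,0,0,0,0],[0,0,0,0,0,0],[0,0,0,0,0,0],[0,0,0,0,0,0]]}}

```text
time: 17.2
eef_pos: [0.5572, 0.2015, 0.1847]
tool_rot: [0.0, 0.777, 0.63, -0.0]
wrist_force: [-0.3, -0.2, -2.3]
gripper_width: 0.0237
grasp_force: 50.0
```

Going down to about 0.054, slowing near the stand.

Emit:
{"op": "move_arm", "data": {"moves": [[0.002,0,-0.03,0,0,0],[0,0,-0.03,0,0,0],[0,0,-0.03,0,0,0],[0,0,-0.02,0,0,0],[0,0,-0.01,0,0,0]]}}

```text
time: 17.7
eef_pos: [0.5582, 0.2016, 0.0628]
tool_rot: [-0.0, 0.776, 0.63, -0.001]
wrist_force: [-0.7, -0.6, -1.3]
gripper_width: 0.0237
grasp_force: 50.0
```

Emit:
{"op": "move_arm", "data": {"moves": [[0,0,-0.003,0,0,0],[0,0,0,0,0,0],[0,0,0,0,0,0],[0,0,0,0,0,0],[0,0,0,0,0,0]]}}

```text
time: 18.2
eef_pos: [0.5595, 0.2026, 0.0624]
tool_rot: [0.0, 0.776, 0.631, 0.001]
wrist_force: [-0.4, -1.2, -2.5]
gripper_width: 0.0237
grasp_force: 50.0
```

Emit:
{"op": "move_arm", "data": {"moves": [[0,0,-0.004,0,0,0],[0,0,-0.003,0,0,0],[0,0,-0.001,0,0,0],[0,0,0,0,0,0],[0,0,0,0,0,0]]}}

```text
time: 18.7
eef_pos: [0.559, 0.2025, 0.0537]
tool_rot: [-0.0, 0.776, 0.631, -0.0]
wrist_force: [-1.2, -1.5, 0.6]
gripper_width: 0.0239
grasp_force: 50.0
```

Emit:
{"op": "move_arm", "data": {"moves": [[0,0,-0.0005,0,0,0],[0,0,0,0,0,0],[0,0,0,0,0,0],[0,0,0,0,0,0]]}}

```text
time: 19.1
eef_pos: [0.559, 0.2024, 0.0532]
tool_rot: [-0.0, 0.776, 0.631, -0.0]
wrist_force: [-2.8, -0.9, 4.3]
gripper_width: 0.0236
grasp_force: 50.0
```

Seated on the stand. Releasing and lifting away.

Emit:
{"op": "move_arm", "data": {"moves": [[0,0,0,0,0,0],[0,0,0,0,0,0],[0,0,0,0,0,0],[0,0,0,0,0,0],[0,0,0,0,0,0]], "fingers": -1}}

```text
time: 19.6
eef_pos: [0.5592, 0.2025, 0.0531]
tool_rot: [0.0, 0.776, 0.631, 0.0]
wrist_force: [-1.1, 0.9, 0.2]
gripper_width: 0.0591
grasp_force: 0.0
```

Emit:
{"op": "move_arm", "data": {"moves": [[0,0,0,0,0,0],[0,0,0,0,0,0],[0,0,0,0,0,0],[0,0,0,0,0,0],[0,0,0,0,0,0]]}}

```text
time: 20.1
eef_pos: [0.5591, 0.2025, 0.0532]
tool_rot: [0.0, 0.776, 0.631, 0.0]
wrist_force: [-0.7, 0.1, 0.3]
gripper_width: 0.0913
grasp_force: 0.0
```

Emit:
{"op": "move_arm", "data": {"moves": [[0,0,0.02,0,0,0],[0,0,0.03,0,0,0],[0,0,0.04,0,0,0],[0,0,0.04,0,0,0],[0,0,0.04,0,0,0]]}}

```text
time: 20.6
eef_pos: [0.5588, 0.2023, 0.2248]
tool_rot: [0.0, 0.776, 0.631, -0.0]
wrist_force: [0.3, 1.1, 0.2]
gripper_width: 0.092
grasp_force: 0.0
```

Emit:
{"op": "move_arm", "data": {"moves": [[0,-0.03,0,0,0,0],[0,-0.03,0,0,0,0],[0,-0.03,0,0,0,0],[0,0,0,0,0,0],[0,0,0,0,0,0]]}}

```text
time: 21.1
eef_pos: [0.5591, 0.1118, 0.2233]
tool_rot: [-0.0, 0.777, 0.63, 0.0]
wrist_force: [0.7, 0.4, 0.3]
gripper_width: 0.092
grasp_force: 0.0
```

Run:
```python
from m import *
s=ctrl.get_state();w=ctrl.capture("wrist");a=ctrl.capture("side");b=ctrl.capture("scene");print(s["eef_pos"],s["time"],s["wrist_force"])
for c,r in((b,(185,225,335,365)),(a,(270,275,395,380))):
    try: matstuff(c,r)
    except Exception as e: print(e)
f=lambda c,x,y,W,H:cv2.resize(cv2.cvtColor(c["frame"],cv2.COLOR_RGB2BGR)[y:y+H,x:x+W],(400,300),interpolation=cv2.INTER_CUBIC)
cv2.imwrite("pics/fin.png",np.vstack([np.hstack([f(a,230,180,200,150),f(a,270,270,120,90)]),np.hstack([f(b,180,220,160,120),f(w,0,0,640,480)])]))
```

```text
[0.55912423 0.11183881 0.22327619] 21.1 [0.73402395 0.41422687 0.25426535]
mat [[0.617, -0.072], [0.639, -0.323], [0.457, -0.338], [0.437, -0.087]]
small [259, 238, 14, 10, 42] cen [ 0.4582 -0.1022] rect [ 0.4599 -0.1026] [0.0312 0.022 ] axis deg 8.04
big [240, 250, 65, 49, 1179] cen [ 0.5381 -0.1574] rect [ 0.54   -0.1579] [0.1694 0.0492] axis deg 4.84
mat [[0.64, -0.325], [0.456, -0.339], [0.435, -0.087], [0.62, -0.074]]
big [292, 291, 60, 31, 812] cen [ 0.532  -0.1589] rect [ 0.5263 -0.1587] [0.1704 0.0504] axis deg 6.58
```

View pics/fin.png

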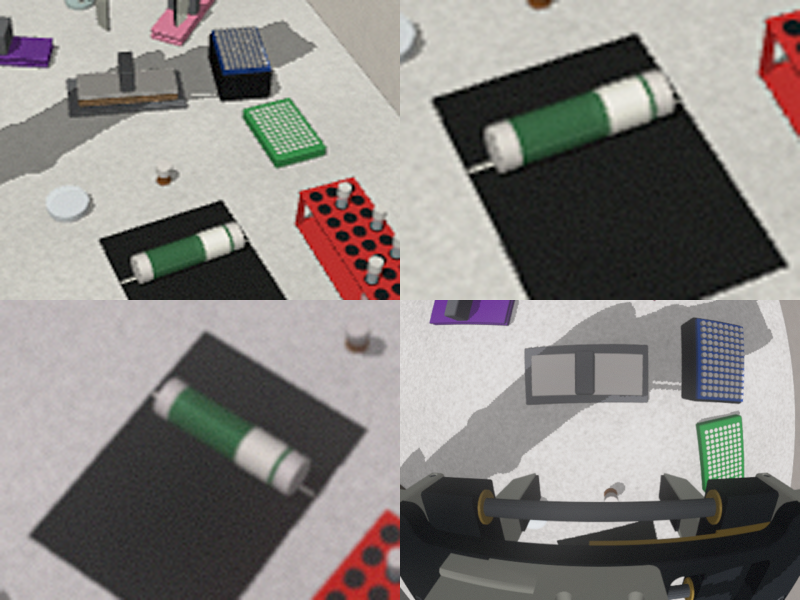

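The line shows at both ends of the tube, (475,170) and (675,100) in the side crop. The block lies centred on its stand at (586,374) in the wrist inset, and nothing else has moved.

```bash
python3 -c "
from cell import ctrl
print(ctrl.sign_off())"
```

```text
the job is handed in; nothing more can be done
None
```

The job is handed in: by the final pictures the tube lies on the line and the block is back flat and centred on its stand, after rolling at an estimated 5 to 8.5 N; sign-off returned no verdict.

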